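Load the plate reader's reagent nests

TASK

Load the four capped reagent bottles for the plate reader: set each one gently down, upright, into the nest of its own shape and size (large round, small round, square, oblong), resting on the nest's floor inside the rim, with the square and oblong bottles turned to line up with their nests. Do not knock any bottle over, and leave the open beaker and the open glass dish standing where they are.

Things in the scene. Friction and masses are not known exactly. Their poses are not given: they have to be found in the camera images.
- large_round_bottle: Large round bottle: body 58 mm in diameter and 58 mm high, cap 44 mm in diameter, 74 mm high in all; white plastic with a blue screw cap, mass 200 g give or take a third; grip the straight-sided body, between 20 mm and 52 mm above its foot. Origin: centre of its underside, z up.
- small_round_bottle: Small round bottle: body 32 mm in diameter and 54 mm high, cap 24 mm in diameter, 70 mm high in all; white plastic with a blue screw cap, mass 60 g give or take a third; grip the straight-sided body, between 20 mm and 48 mm above its foot. Origin: centre of its underside, z up.
- square_bottle: Square bottle: body 46 x 46 mm and 56 mm high, round cap 32 mm in diameter, 72 mm high in all; white plastic with a blue screw cap, mass 150 g give or take a third; grip the straight-sided body, between 20 mm and 52 mm above its foot. Origin: centre of its underside, z up; x and y across the flat sides.
- oblong_bottle: Oblong bottle: body 64 mm (along its x) x 30 mm (along its y) and 56 mm high, round cap 24 mm in diameter, 72 mm high in all; white plastic with a blue screw cap, mass 130 g give or take a third; grip the straight-sided body, between 20 mm and 52 mm above its foot. Origin: centre of its underside, z up.
- large_round_nest: Large round nest (shallow rimmed holder): 82 mm in diameter outside, 74 mm inside; black plastic, fixed to the bench; floor 4 mm thick, rim 4 mm thick, its top 12 mm above the bench (8 mm above the nest's floor). Origin: centre of its underside, z up.
- small_round_nest: Small round nest: 56 mm in diameter outside, 48 mm inside; black plastic, fixed to the bench; floor 4 mm thick, rim 4 mm thick, its top 12 mm above the bench (8 mm above the nest's floor). Origin: centre of its underside, z up.
- square_nest: Square nest: 70 x 70 mm outside, 62 x 62 mm inside; black plastic, fixed to the bench; floor 4 mm thick, rim 4 mm thick, its top 12 mm above the bench (8 mm above the nest's floor). Origin: centre of its underside, z up; x and y across its sides.
- oblong_nest: Oblong nest: 88 mm (along its x) x 54 mm (along its y) outside, 80 x 46 mm inside; black plastic, fixed to the bench; floor 4 mm thick, rim 4 mm thick, its top 12 mm above the bench (8 mm above the nest's floor). Origin: centre of its underside, z up.
- beaker: Open glass beaker without a cap, about 54 mm in diameter at the rim, 70 mm high, loose, standing among the bottles; not part of the job. Origin: centre of its underside, z up.
- staining_dish: Open rectangular glass dish without a lid, 74 mm (x) x 50 mm (y), 40 mm high, loose, standing among the bottles; not part of the job. Origin: centre of its underside, z up.
Mind the look-alikes: they are no part of the job. Leave any blue or yellow look-alike of the oblong_nest alone.

How it is judged:
At the end, for the whole second after the job is handed in: Each bottle rests, released, on the floor of its own nest (foot 1 to 7 mm above the nest's underside), centre within 13 mm of the nest's centre, upright within 5 degrees; square and oblong bottles lined up with their nests within 17 degrees (square any of four ways, oblong either way) (horizontal distance between large_round_bottle and large_round_nest below 0.013 m and z of large_round_bottle in the frame of large_round_nest between 0.001 and 0.007 m and angle between each of large_round_bottle, small_round_bottle, square_bottle, oblong_bottle's own z axis and vertical below 0.09 rad and linear speed of each of large_round_bottle, small_round_bottle, square_bottle, oblong_bottle below 0.02 m/s and horizontal distance between small_round_bottle and small_round_nest below 0.013 m and z of small_round_bottle in the frame of small_round_nest between 0.001 and 0.007 m and horizontal distance between square_bottle and square_nest below 0.013 m and z of square_bottle in the frame of square_nest between 0.001 and 0.007 m and horizontal distance between oblong_bottle and oblong_nest below 0.013 m and z of oblong_bottle in the frame of oblong_nest between 0.001 and 0.007 m and (angle between the x axis of square_bottle and the x axis of square_nest, either way round below 0.3 rad or angle between the x axis of square_bottle and the y axis of square_nest, either way round below 0.3 rad) and angle between the x axis of oblong_bottle and the x axis of oblong_nest, either way round below 0.3 rad); the robot touches nothing.
It fails at once if a bottle is tipped over (more than 40 degrees from upright) (angle between any of large_round_bottle, small_round_bottle, square_bottle, oblong_bottle's own z axis and vertical above 0.7 rad).
It fails at once if a bottle is dropped or slammed down (within 30 mm of the bench at more than 0.7 m/s, or more than 60 N between bottle and nest) ((height (world z) of large_round_bottle below 0.03 m and linear speed of large_round_bottle above 0.7 m/s) or (height (world z) of small_round_bottle below 0.03 m and linear speed of small_round_bottle above 0.7 m/s) or (height (world z) of square_bottle below 0.03 m and linear speed of square_bottle above 0.7 m/s) or (height (world z) of oblong_bottle below 0.03 m and linear speed of oblong_bottle above 0.7 m/s) or contact force between large_round_bottle and large_round_nest above 60 N or contact force between small_round_bottle and small_round_nest above 60 N or contact force between square_bottle and square_nest above 60 N or contact force between oblong_bottle and oblong_nest above 60 N).
It fails at once if the open beaker or the open dish is shifted more than 20 mm or tipped more than 20 degrees (distance of any of beaker, staining_dish from where it was at the start of the episode above 0.02 m or angle between any of beaker, staining_dish's own z axis and vertical above 0.35 rad).
It also fails if it takes over 104 s, if anything falls off the work surface, if the arm or the gripper's body presses on something with over 40 N, if the wrist force passes 120 N, or if a joint passes its speed limit or range.

ROBOT

A 7-joint arm with a two-finger parallel gripper is mounted at the origin on the work surface. World frame = base frame: x ahead of the robot, y to its left, z up, the work surface at z = 0. Lengths are in m, angles in rad, forces in N, time in s.
With the tool pointing down it reaches from about 0.35 to 0.9 m from the base axis. Payload 7.2 kg.
Tool frame: the origin (TCP) lies between the finger pads; the fingertips stand ctrl.tips_ahead ahead of it and the grasp point (between the pads) lies 8 mm behind it (ctrl.tips_ahead is the distance from the TCP to the fingertips, in m); y points along the fingers, x is the direction in which the jaws open and shut, and the axes are right-handed (so a half turn about y gives the same grasp; the last joint's range is limited). The gripper opens to 85 mm and grips with 20 to 120 N. Pads are 22 mm wide; open, the fingers measure 114 mm over their backs; the gripper's body (76 mm by 85 mm) begins 54 mm behind the grasp point. The pads swing forward as they close: fully open they stand 13 mm farther back than shut.
Start: joints at [1.208, 0.411, -0.013, 1.596, 0.006, 1.134, -0.082], TCP at [0.182, -0.598, 0.242] pointing down, gripper open.
Joint ranges: [-2.95, 2.95], [-0.29, 1.99], [-1.47, 1.44], [0.14, 2.54], [-1.03, 4.17], [0.13, 1.85], [-2.86, 2.86]. Speed limits (rad/s): [2.39, 2.39, 3.01, 3.01, 3.14, 3.14, 3.14].

INTERFACE

Orientations are given as [roll, pitch, yaw] about the fixed x, y, z axes, in that order (R = Rz(yaw) Ry(pitch) Rx(roll)).
In Python, from bench import status, imaging, hand_in, ctrl gives the robot as it stands.
- The arm moves only by the shell command python3 -m pendant 'ROWS' [FORCE]. ROWS is JSON, one flat list of numbers, 7 for each row, row after row: the opening, from -1 (shut) to 1 (fully open), then the shift along the tool's x, y, z in m, then the turn, a rotation vector about the tool's x, y, z in rad. In form: [fingers, x, y, z, rx, ry, rz, fingers, x, y, z, rx, ry, rz, ...]. A call has 1 to 20 rows; each row shifts and turns the commanded pose from where the row before left it, along the tool's axes as they then stand; what a row does not reach is not made up. A row lasts 1/10 s, in which the tool goes at most 50 mm and 8.59 degrees, less where a joint would pass 70% of its speed; a pose out of reach is approached as far as the arm can. A call with a gripper value outside its range is refused whole. The fingers move at their own pace and stop on an object; FORCE is the grip in N (left out, the last holds). Time passes only in rows, so rows that do not move let the fingers close. It gives the time, the measured TCP pose, the force and the opening at its end, in the units of the state.
- status.get_state(): the state, without advancing time (a new reading comes with each control period).
- imaging.grab_frame(name): name is "scene" or "top" or "wrist"; returns a dict with "img" (384x512x3 uint8, red, green, blue), "z_map" (384x512 float32, m along the optical axis (not along the pixel's ray), 0 where there is no reading), "mtx" (3x3 intrinsics, pixels), "cam_to_world" (4x4, takes a point from camera to world coordinates); the wrist camera has in their place "tool_from_camera" (4x4, takes a point from camera to tool coordinates, whose origin is the TCP and whose axes are the tool frame's). Camera axes: x right, y down, z forward; pixel columns grow to the right and rows downward; lengths in m; the calibration is good to about 2 mm. The wrist camera is an equidistant fisheye: a pixel r from the principal point sees the ray r / f radians off the axis. A picture is of the moment at which its call begins: read the wrist's pose just before it.
- hand_in(): hands the job in, once; it reports no verdict.
The state is a dict: "time_s": time; "joints": joint angles; "qd": joint speeds; "effort": joint torques, N m; "position": TCP position; "ee_rot": TCP orientation; "wrist_force": force on the tool from outside, world axes, zero at the start; "wrist_torque": the same for the moment, N m; "width": finger opening in m.
Only numpy, scipy, OpenCV 4.12 (cv2) and the standard library are available. Lean on these libraries where they do the work, as an engineer would, in place of code of your own. Each camera call takes 0.05 s, during which the arm holds its last target. There are 200 camera calls.

## Working session

There is one attempt and no reset: what is moved stays moved. The work goes in short steps, Python scripts to look and compute and a shell command to move; the robot and the scene stay as the last step left them, time stands still between calls to the robot, and variables do not carry over. Pictures are saved under pics/ and viewed, about 12 in all and at most 16, crops included, and the job is handed in when it is done.

```bash
mkdir -p pics; ls
python3 - <<'E'
from bench import status, imaging, ctrl
import cv2,numpy as np
print(status.get_state(), ctrl.tips_ahead)
for n in("top","scene"):
    f=imaging.grab_frame(n); np.savez(n+".npz",**f)
    cv2.imwrite(f"pics/{n}0.png",cv2.resize(f["img"][:,:,::-1],(800,600)))
    print(n,f["mtx"],f["cam_to_world"].round(3))
E
```

```text
pics
{'time_s': 0.0, 'joints': array([ 1.20781535,  0.4118994 , -0.01270809,  1.59705192,  0.00558369,
        1.13432141, -0.082228  ]), 'qd': array([ 0.00022468,  0.00069413,  0.00014062, -0.00071126, -0.00083913,
       -0.00050109, -0.00032474]), 'effort': array([-5.42327034e-04, -6.00629997e+01,  6.81298915e-01, -2.99410576e+01,
        1.35323487e-02,  1.09081389e-02, -1.06223433e-05]), 'position': array([ 0.18140205, -0.5975835 ,  0.24145017]), 'ee_rot': array([-1.57090023,  0.0016414 , -1.27602926]), 'wrist_force': array([-0.03275824, -0.0684565 , -0.15536388]), 'wrist_torque': array([ 0.02554282, -0.0091144 ,  0.04967535]), 'width': 0.0847522212895044} 0.011
top [[489.68393429   0.         255.63426973]
 [  0.         489.68393429 198.18291451]
 [  0.           0.           1.        ]] [[-6.400e-02 -9.750e-01  2.110e-01  1.840e-01]
 [-9.980e-01  6.300e-02 -1.200e-02 -3.000e-03]
 [-1.000e-03 -2.110e-01 -9.770e-01  1.265e+00]
 [ 0.000e+00  0.000e+00  0.000e+00  1.000e+00]]
scene [[406.62564701   0.         257.24982944]
 [  0.         406.62564701 189.02130439]
 [  0.           0.           1.        ]] [[ 2.34e-01  6.72e-01 -7.03e-01  1.22e+00]
 [ 9.72e-01 -1.62e-01  1.69e-01 -1.74e-01]
 [-1.00e-03 -7.23e-01 -6.91e-01  8.31e-01]
 [ 0.00e+00  0.00e+00  0.00e+00  1.00e+00]]
```

View pics/top0.png

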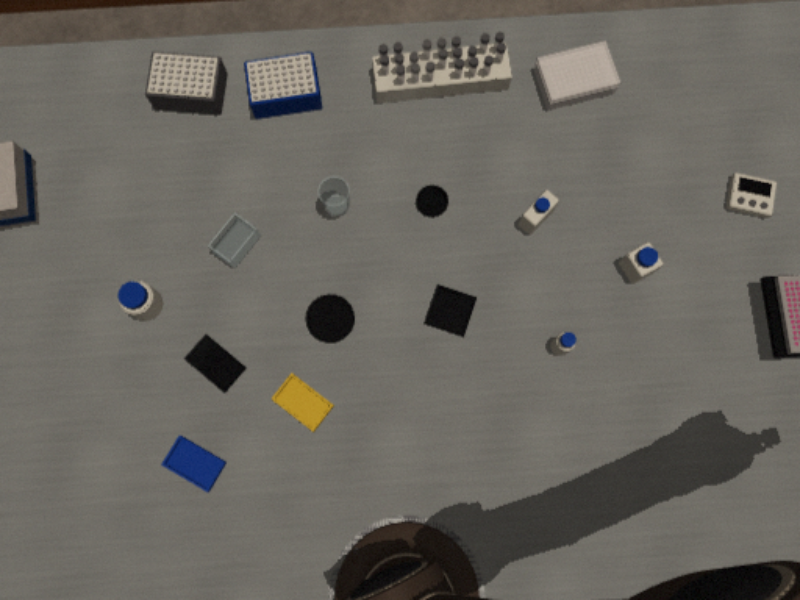

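View pics/scene0.png

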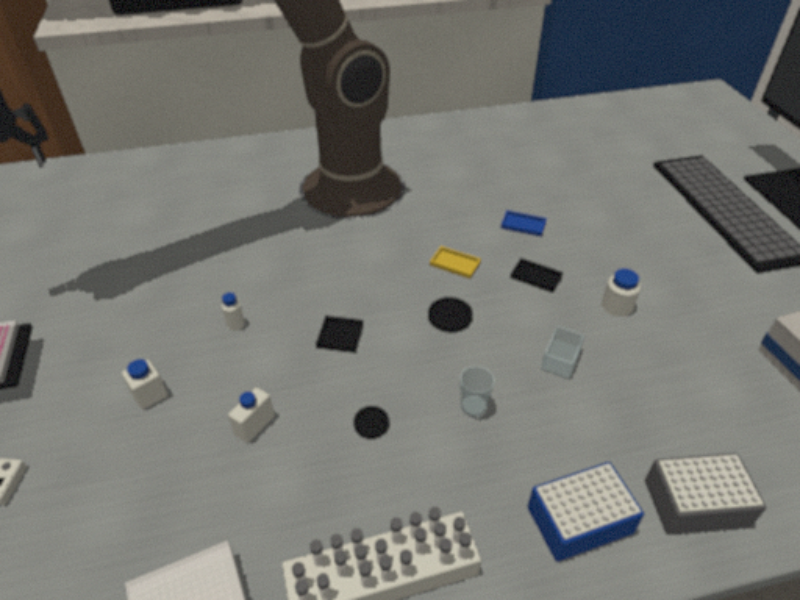

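The top view (800x600) shows these:
- **Bottles:** large round (135,298), oblong (540,210), square (643,260), small round (565,343).
- **Black nests:** small round (432,200), large round (330,318), square (450,310), oblong (215,363).
- **Not in the job:** yellow (303,402) and blue (194,463) look-alike trays, beaker (333,197), dish (235,240).

The oblong nest has to be black plastic, so (215,363) is the one that fits. I'll measure now and make a crop to confirm it.

```bash
cat > h.py <<'E'
import numpy as np,cv2
def world(f):
    K=f["mtx"];h,w=f["z_map"].shape;u,v=np.meshgrid(np.arange(w),np.arange(h));d=f["z_map"]
    P=np.stack([(u-K[0,2])/K[0,0]*d,(v-K[1,2])/K[1,1]*d,d,np.ones_like(d)],-1)@f["cam_to_world"].T
    return P[...,:3]
def ray(f,px,z):
    K=f["mtx"];T=f["cam_to_world"];px=np.atleast_2d(px).astype(float)
    r=np.c_[(px-K[[0,1],[2,2]])/K[0,0],np.ones(len(px))]@T[:3,:3].T;o=T[:3,3]
    return (o+r*((z-o[2])/r[:,2])[:,None])[:,:2]
def rect(p):
    c,s,a=cv2.minAreaRect((np.asarray(p)*1000).astype(np.float32))
    if s[0]<s[1]: s=s[::-1];a+=90   # a: world angle of long side
    a=(a+90)%180-90
    return np.round(c,1),np.round(s,1),round(a,1)
E
cat > m.py <<'E'
from h import *
seeds={"top":dict(LB=(135,298),OB=(540,210),SqB=(643,260),SB=(565,343),SN=(432,200),LN=(330,318),SqN=(450,310),ON=(215,363),beaker=(333,197),dish=(235,240)),
"scene":dict(LB=(626,280),OB=(248,400),SqB=(138,370),SB=(230,300),SN=(371,422),LN=(450,314),SqN=(340,334),ON=(537,275))}
H=dict(LB=.074,OB=.072,SqB=.072,SB=.070); BH=dict(LB=.058,OB=.056,SqB=.056,SB=.054)
for cam in seeds:
    f=dict(np.load(cam+".npz"));hsv=cv2.cvtColor(f["img"],cv2.COLOR_RGB2HSV);W=world(f)
    blue=cv2.inRange(hsv,(100,120,40),(130,255,255));black=cv2.inRange(f["img"],(0,0,0),(45,45,45))
    for n,(x,y) in seeds[cam].items():
        x=x*.64;y=y*.64
        win=np.zeros_like(blue);cv2.circle(win,(int(x),int(y)),30,255,-1)
        if n in H:
            cs,_=cv2.findContours(blue&win,0,cv2.CHAIN_APPROX_NONE);c=max(cs,key=cv2.contourArea)[:,0]
            m=(win>0)&(W[...,2]>.040)&(W[...,2]<.062)
            hh=W[(win>0)][:,2].max()
            # bright top of the shoulder, cast on shoulder plane
            print(cam,n,"cap",rect(ray(f,c,H[n])),"zmax",hh.round(3),"shoulder",rect(W[m][:,:2]),m.sum())
        elif n[-1]=="N":
            cs,_=cv2.findContours(black&win,0,cv2.CHAIN_APPROX_NONE);c=max(cs,key=cv2.contourArea)[:,0]
            print(cam,n,rect(ray(f,c,.012)))
        else:
            m=(win>0)&(W[...,2]>.012)&(W[...,2]<.1);print(cam,n,rect(W[m][:,:2]) if m.sum() else None,ray(f,(x,y),.03))
f=np.load("top.npz")["img"][:,:,::-1]
a=cv2.resize(f[170:340,60:240],None,fx=3,fy=3,interpolation=2);b=cv2.resize(f[110:240,320:435],None,fx=2.4,fy=3.923,interpolation=2)
b=cv2.resize(f[105:235,320:440],(240,260),interpolation=2);b=cv2.copyMakeBorder(b,0,510-260,0,0,0)
cv2.imwrite("pics/crop.png",np.hstack([a,b]))
E
python3 m.py
```

```text
top LB cap (array([492.4, 408.2]), array([44.7, 39.7]), 42.8) zmax 1.265 shoulder (array([491.7, 407.6]), array([56.8, 53.6]), -37.9) 186
top OB cap (array([ 602.1, -263.3]), array([21.7, 20.8]), -3.7) zmax 1.265 shoulder (array([ 603.3, -263.6]), array([64.8, 30.4]), -48.9) 217
top SqB cap (array([ 503.5, -423.3]), array([31.2, 28.9]), -32.1) zmax 1.265 shoulder (array([ 503.6, -424.3]), array([47.7, 46.2]), -65.2) 207
top SB cap (array([ 376.7, -281.2]), array([22.6, 20.1]), 86.3) zmax 1.265 shoulder (array([ 373.6, -279. ]), array([30.9, 24.6]), 47.8) 61
top SN (array([642.7, -85.9]), array([54.2, 54.1]), -3.7)
top LN (array([447.6,  98.7]), array([78.8, 77.3]), 86.3)
top SqN (array([ 448.2, -102.3]), array([70.4, 68.6]), -22.7)
top ON (array([384.5, 291.7]), array([89.3, 53.2]), 47.6)
top beaker (array([649.3,  78.9]), array([53.5, 51.3]), 21.8) [[0.65359482 0.08207592]]
top dish (array([590.4, 253.9]), array([75.1, 52.6]), -39.9) [[0.58777407 0.25038324]]
scene LB cap (array([500.3, 407.4]), array([50.5, 36.6]), -34.2) zmax 0.831 shoulder (array([506.5, 404.4]), array([56.6, 41.9]), 54.2) 175
scene OB cap (array([ 610.8, -262.7]), array([26.9, 18.2]), -3.2) zmax 0.831 shoulder (array([ 608.9, -262.3]), array([64.5, 31. ]), -47.5) 315
scene SqB cap (array([ 511.4, -423.4]), array([35.4, 26. ]), 21.4) zmax 0.831 shoulder (array([ 508.9, -423.8]), array([48., 46.]), 25.7) 244
scene SB cap (array([ 384.3, -281. ]), array([25.2, 16. ]), -2.7) zmax 0.831 shoulder (array([ 387. , -279.6]), array([30. , 21.9]), -81.2) 82
scene SN (array([650.8, -87.3]), array([52.3, 48.4]), -12.5)
scene LN (array([455.2,  99.4]), array([79.4, 73.8]), -13.6)
scene SqN (array([ 455.4, -102.9]), array([71.2, 67.6]), -22.9)
scene ON (array([392.3, 292. ]), array([85.3, 57.4]), 47.6)
```

View pics/crop.png

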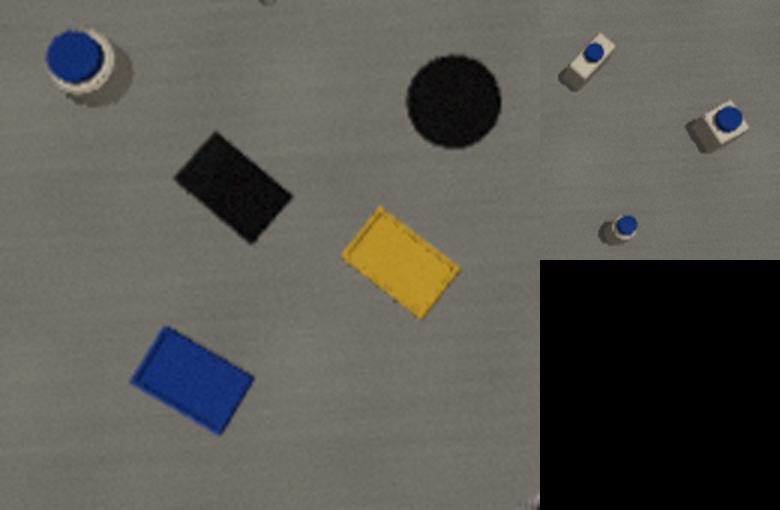

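Crop: the black tray is solid black and sits at top-image px (138,232). The yellow (194,257) and blue (124,296) ones are the look-alikes, so black is the right nest. The scene camera's x values read about 8 mm high because its masks include side walls, so I'll use the top camera's positions plus about 1.5 mm. The square bottle goes first.

```bash
cat > go.py <<'E'
import sys,numpy as np
from bench import status
from scipy.spatial.transform import Rotation as R
T=dict(OB=(604,-263,41.5),SqB=(505,-424,-64.8),SB=(378,-281,0),LB=(494,407.5,0),SN=(644,-86.5,0),LN=(449.5,98.5,0),SqN=(450,-102.5,-22.8),ON=(386,292,-42.4))
def rel(t,z,yaw=None):
    s=status.get_state();p=s["position"];rt=R.from_euler("xyz",s["ee_rot"]);M=rt.as_matrix()
    y0=np.degrees(np.arctan2(M[1,0],M[0,0]));yaw=y0 if yaw is None else yaw
    d=M.T@(np.r_[t[0]/1e3,t[1]/1e3,z]-p)
    print("t",round(s["time_s"],2),"pos",p.round(4),"yaw",y0.round(1),"tilt",np.degrees(np.arccos(min(1,-M[2,1]))).round(2),"w",round(s["width"],4),"F",s["wrist_force"].round(1),"j7",s["joints"][6].round(2))
    print("tool shift mm",(d*1e3).round(1),"ry",round(-np.radians(yaw-y0),3))
if __name__=="__main__":
    t=T[sys.argv[1]] if sys.argv[1] in T else eval(sys.argv[1])
    rel(t,float(sys.argv[2]),float(sys.argv[3]) if len(sys.argv)>3 else (t[2] if len(t)>2 and sys.argv[1] in("OB","SqB","SqN","ON") else None))
E
python3 go.py SqB 0.16
```

```text
t 0.1 pos [ 0.1814 -0.5977  0.2416] yaw -73.1 tilt 0.08 w 0.0853 F [-0.4  0.9  0. ] j7 -0.08
tool shift mm [-72.   81.6 360.1] ry -0.145
```

```bash
python3 -m pendant '[1,-0.006,0.0068,0.03,0,0,0, 1,-0.006,0.0068,0.03,0,0,0, 1,-0.006,0.0068,0.03,0,0,0, 1,-0.006,0.0068,0.03,0,0,0, 1,-0.006,0.0068,0.03,0,0,0, 1,-0.006,0.0068,0.03,0,0,0, 1,-0.006,0.0068,0.03,0,0,0, 1,-0.006,0.0068,0.03,0,0,0, 1,-0.006,0.0068,0.03,0,0,0, 1,-0.006,0.0068,0.03,0,0,0, 1,-0.006,0.0068,0.03,0,0,0, 1,-0.006,0.0068,0.03,0,0,0, 1,0,0,0,0,-0.07,0, 1,0,0,0,0,-0.075,0, 1,0,0,0,0,0,0, 1,0,0,0,0,0,0]'; python3 go.py SqB 0.032
cat > wrist.py <<'E'
# blue cap seen by wrist camera cast on plane z; body outline from depth
import sys
from h import *
from bench import status,imaging
from scipy.spatial.transform import Rotation as R
s=status.get_state();f=imaging.grab_frame("wrist")
M=np.eye(4);M[:3,:3]=R.from_euler("xyz",s["ee_rot"]).as_matrix();M[:3,3]=s["position"];M=M@f["tool_from_camera"]
K=f["mtx"]
def wray(px,z):
    q=(np.atleast_2d(px)-K[[0,1],[2,2]])/K[0,0];r=np.hypot(*q.T)+1e-9
    d=np.c_[q*(np.sin(r)/r)[:,None],np.cos(r)]@M[:3,:3].T
    return (M[:3,3]+d*((z-M[2,3])/d[:,2])[:,None])[:,:2]
hsv=cv2.cvtColor(f["img"],cv2.COLOR_RGB2HSV)
m=cv2.inRange(hsv,(100,120,40),(130,255,255)) if sys.argv[1]=="blue" else cv2.inRange(f["img"],(0,0,0),(45,45,45))
z=float(sys.argv[2])
for c in cv2.findContours(m,0,cv2.CHAIN_APPROX_NONE)[0]:
    if cv2.contourArea(c)>150: print(c[:,0].mean(0).round(),cv2.contourArea(c),rect(wray(c[:,0],z)))
cv2.imwrite(sys.argv[3],f["img"][:,:,::-1])
E
python3 wrist.py blue 0.072 pics/w1.png
```

```text
time_s: 1.7
position: [0.5048, -0.4246, 0.1603]
ee_rot: [-1.571, 0.001, -1.134]
wrist_force: [0.6, 0.2, 0.5]
width: 0.0855
t 1.7 pos [ 0.5048 -0.4246  0.1603] yaw -64.9 tilt 0.04 w 0.0855 F [0.6 0.2 0.5] j7 -0.57
tool shift mm [ -0.4 128.3   0.5] ry -0.003
[ 68. 245.] 375.5 (array([ 386.9, -287.2]), array([31.3, 21. ]), -26.9)
[253. 195.] 1137.0 (array([ 508.9, -427. ]), array([31.9, 28.8]), 24.1)
[124.   7.] 424.5 (array([ 603.1, -270.1]), array([26.7, 15.6]), -75.4)
```

View pics/w1.png

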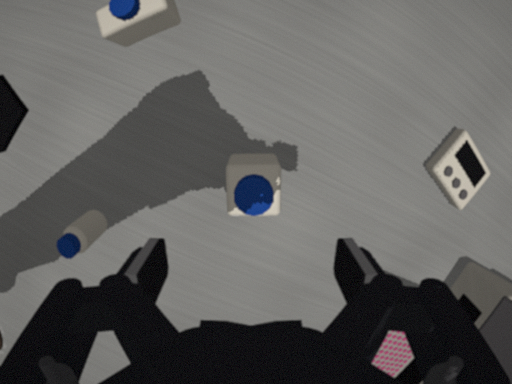

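The square bottle is centred between the fingers at px (253,195) and squared up with the jaws. I'll descend and grip it.

```bash
python3 -m pendant '[1,0,0.02,0,0,0,0, 1,0,0.025,0.001,0,0,0, 1,0,0.025,0.001,0,0,0, 1,0,0.025,0,0,0,0, 1,0,0.02,0,0,0,0, 1,0,0.013,0,0,0,0, 1,0,0,0,0,0,0, 0.2,0,0,0,0,0,0, 0,0,0,0,0,0,0, -0.2,0,0,0,0,0,0, -0.6,0,0,0,0,0,0, -1,0,0,0,0,0,0, -1,0,0,0,0,0,0, -1,0,0,0,0,0,0, -1,0,0,0,0,0,0]' 40; python3 go.py SqN 0.10
```

```text
time_s: 3.25
position: [0.5078, -0.4245, 0.0343]
ee_rot: [-1.57, -0.002, -1.131]
wrist_force: [-0.6, -0.2, 6.2]
width: 0.0453
t 3.25 pos [ 0.5078 -0.4245  0.0343] yaw -64.8 tilt 0.15 w 0.0453 F [-0.6 -0.2  6.2] j7 -0.6
tool shift mm [-315.8  -66.4   84.8] ry -0.733
```

```bash
python3 -m pendant '[-1,0,-0.015,0,0,0,0, -1,0,-0.025,0,0,0,0, -1,0,-0.025,0,0,0,0, -1,-0.015,-0.005,0.004,0,0,0, -1,-0.03,0,0.008,0,0,0, -1,-0.03,0,0.008,0,0,0, -1,-0.03,0,0.008,0,0,0, -1,-0.03,0,0.008,0,0,0, -1,-0.03,0,0.008,0,0,0, -1,-0.03,0,0.008,0,0,0, -1,-0.03,0,0.008,0,0,0, -1,-0.03,0,0.008,0,0,0, -1,-0.03,0,0.008,0,0,0, -1,-0.03,0,0.008,0,0,0, -1,0,0,0,0,-0.12,0, -1,0,0,0,0,-0.12,0, -1,0,0,0,0,-0.12,0, -1,0,0,0,0,-0.12,0, -1,0,0,0,0,-0.12,0, -1,0,0,0,0,-0.13,0]'; python3 -m pendant '[-1,0,0,0,0,0,0, -1,0,0,0,0,0,0]'; python3 go.py SqN 0.038; python3 wrist.py black 0.012 pics/w2.png
```

```text
time_s: 5.25
position: [0.4474, -0.1019, 0.1023]
ee_rot: [-1.571, 0.001, -0.395]
wrist_force: [-0.8, 0.0, -2.2]
width: 0.0455
time_s: 5.45
position: [0.448, -0.1024, 0.1024]
ee_rot: [-1.571, 0.001, -0.404]
wrist_force: [0.1, -0.1, -2.0]
width: 0.046
t 5.45 pos [ 0.448  -0.1024  0.1024] yaw -23.2 tilt 0.05 w 0.046 F [ 0.1 -0.1 -2. ] j7 -0.47
tool shift mm [ 2.  64.4  0.7] ry -0.006
[250. 325.] 39494.0 (array([ 374.1, -272.9]), array([740.3, 294.1]), -22.8)
[258. 176.] 3658.5 (array([456.5, -94.3]), array([68.9, 48.7]), -23.0)
[449.  94.] 2322.5 (array([644.2, -87.2]), array([57.9, 52.3]), -19.8)
[152.   6.] 924.5 (array([436.3,  66.9]), array([64.4, 16.3]), -31.5)
```

View pics/w2.png

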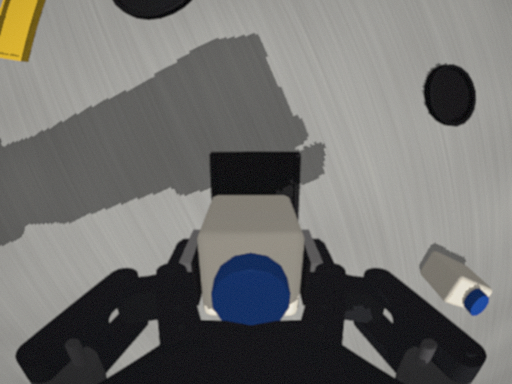

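The bottle is held at px (250,270) over the square nest, which is visible at (258,176). The wrist view puts the nest centre at about (452,-104), which agrees with the top view to about 2 mm. I'll lower it now.

```bash
python3 -m pendant '[-1,0.003,0.015,0.001,0,0,0, -1,0,0.02,0,0,0,0, -1,0,0.013,0,0,0,0, -1,0,0.006,0,0,0,0, -1,0,0.004,0,0,0,0, -1,0,0.003,0,0,0,0, -1,0,0.002,0,0,0,0, -1,0,0,0,0,0,0, -1,0,0,0,0,0,0]'; python3 go.py SqN 0.038
```

```text
time_s: 6.4
position: [0.4522, -0.1032, 0.04]
ee_rot: [-1.571, -0.001, -0.401]
wrist_force: [-0.5, 0.3, -1.2]
width: 0.0456
t 6.4 pos [ 0.4522 -0.1032  0.04  ] yaw -23.0 tilt 0.03 w 0.0456 F [-0.5  0.3 -1.2] j7 -0.53
tool shift mm [-2.3  2.  -0.2] ry -0.003
```

Lower it another 2 mm, open, and lift. Raising to z ≈ 0.16 leaves room to look.

```bash
python3 -m pendant '[-1,0,0.001,0,0,0,0, -1,0,0.001,0,0,0,0, -1,0,0,0,0,0,0, -0.2,0,0,0,0,0,0, 0.1,0,0,0,0,0,0, 0.3,0,0,0,0,0,0, 0.6,0,0,0,0,0,0, 1,0,0,0,0,0,0, 1,0,0,0,0,0,0, 1,0,0,0,0,0,0, 1,0,-0.02,0,0,0,0, 1,0,-0.03,0,0,0,0, 1,0,-0.03,0,0,0,0, 1,0,-0.03,0,0,0,0, 1,0,0,0,0,0,0, 1,0,0,0,0,0,0]'; python3 wrist.py blue 0.076 pics/w3.png; python3 go.py SB 0.11 -23
```

```text
time_s: 8.0
position: [0.4522, -0.1034, 0.1481]
ee_rot: [-1.571, -0.002, -0.401]
wrist_force: [-0.4, 0.7, -0.3]
width: 0.0854
[449. 278.] 277.0 (array([ 602.8, -254.6]), array([33.6, 16.6]), -59.9)
[250. 204.] 1317.0 (array([ 452.9, -104.6]), array([33. , 29.1]), 77.1)
t 8.05 pos [ 0.4516 -0.1033  0.1473] yaw -23.0 tilt 0.02 w 0.0856 F [-0.  -0.6  0.3] j7 -0.43
tool shift mm [   1.7   37.3 -192.3] ry 0.0
```

View pics/w3.png

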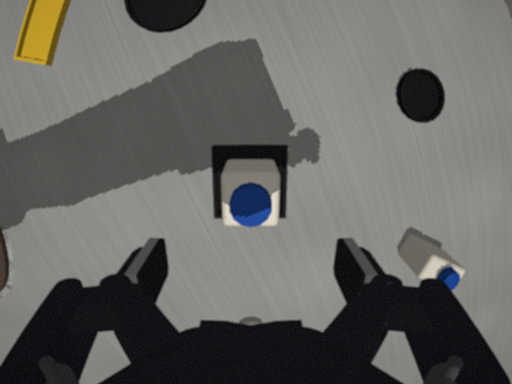

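The square bottle stands in its nest, with black rim visible around it at px (250,185). The small round bottle is next.

```bash
python3 -m pendant '[1,0,0,-0.02,0,0,0, 1,0.001,0,-0.035,0,0,0, 1,0.001,0,-0.04,0,0,0, 1,0,0,-0.04,0,0,0, 1,0,0,-0.035,0,0,0, 1,0,0,-0.022,0,0,0, 1,0,0,0,0,0,0, 1,0,0,0,0,0,0]'; python3 wrist.py blue 0.070 pics/w4.png;python3 go.py SB 0.032 -23
```

```text
time_s: 8.85
position: [0.3782, -0.2803, 0.1465]
ee_rot: [-1.57, 0.002, -0.402]
wrist_force: [0.9, 0.6, -0.7]
width: 0.0856
[252. 203.] 703.0 (array([ 380.4, -281.8]), array([24.4, 21.6]), 67.0)
[482.  86.] 458.0 (array([ 603.7, -264.6]), array([30.5, 21.7]), -20.4)
t 8.9 pos [ 0.3787 -0.2797  0.1467] yaw -22.9 tilt 0.12 w 0.0857 F [0.3 0.3 0. ] j7 0.02
tool shift mm [ 1.000e-01  1.147e+02 -1.600e+00] ry 0.001
```

```bash
python3 -m pendant '[1,0.001,0.02,-0.001,0,0,0, 1,0,0.025,0,0,0,0, 1,0,0.025,0,0,0,0, 1,0,0.02,0,0,0,0, 1,0,0.015,0,0,0,0, 1,0,0.009,0,0,0,0, 1,0,0,0,0,0,0, 0,0,0,0,0,0,0, -0.2,0,0,0,0,0,0, -0.4,0,0,0,0,0,0, -0.7,0,0,0,0,0,0, -1,0,0,0,0,0,0, -1,0,0,0,0,0,0, -1,0,0,0,0,0,0, -1,0,0,0,0,0,0]' 30; python3 go.py SN 0.11 -23
```

```text
time_s: 10.4
position: [0.3797, -0.2823, 0.0344]
ee_rot: [-1.571, -0.001, -0.401]
wrist_force: [-1.2, 0.3, 6.5]
width: 0.0308
t 10.4 pos [ 0.3797 -0.2823  0.0344] yaw -23.0 tilt 0.06 w 0.0308 F [-1.2  0.3  6.5] j7 -0.07
tool shift mm [166.9 -75.5 283.4] ry 0.0
```

```bash
python3 -m pendant '[-1,0,-0.015,0,0,0,0, -1,0,-0.025,0,0,0,0, -1,0,-0.03,0,0,0,0, -1,0.007,-0.006,0.013,0,0,0, -1,0.016,0,0.027,0,0,0, -1,0.016,0,0.027,0,0,0, -1,0.016,0,0.027,0,0,0, -1,0.016,0,0.027,0,0,0, -1,0.016,0,0.027,0,0,0, -1,0.016,0,0.027,0,0,0, -1,0.016,0,0.027,0,0,0, -1,0.016,0,0.027,0,0,0, -1,0.016,0,0.027,0,0,0, -1,0.016,0,0.027,0,0,0, 
-1,0,0,0,0,0,0, -1,0,0,0,0,0,0]'; python3 wrist.py black 0.012 pics/w5.png; python3 go.py SN 0.0385 -23
```

```text
time_s: 12.0
position: [0.6435, -0.0852, 0.1086]
ee_rot: [-1.571, 0.001, -0.399]
wrist_force: [-0.1, -0.8, 0.4]
width: 0.0312
[230. 312.] 40024.0 (array([ 572.6, -246.6]), array([675.5, 289.3]), -21.8)
[256. 189.] 2473.5 (array([651. , -82.8]), array([53.1, 44.8]), -31.7)
[ 13. 101.] 2077.5 (array([471.5,  87.1]), array([78.2, 50. ]), 62.4)
t 12.05 pos [ 0.6429 -0.0865  0.1087] yaw -23.0 tilt 0.09 w 0.0308 F [-0.2 -0.2 -0.1] j7 -0.51
tool shift mm [ 1.1 70.2  0.5] ry 0.001
```

View pics/w5.png

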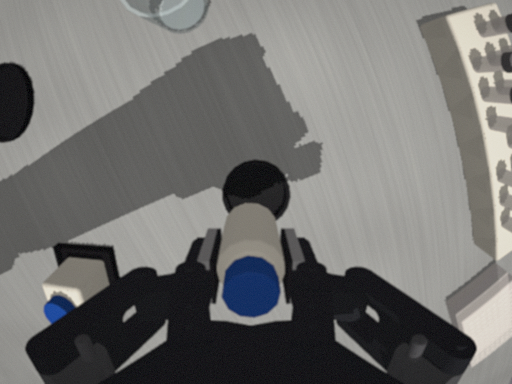

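The small bottle hangs at px (250,260) over its nest at (256,190), about 2 mm to the left. I'll shift it +2 mm and lower.

```bash
python3 -m pendant '[-1,0.002,0.015,0,0,0,0, -1,0,0.02,0,0,0,0, -1,0,0.015,0,0,0,0, -1,0,0.008,0,0,0,0, -1,0,0.005,0,0,0,0, -1,0,0.004,0,0,0,0, -1,0,0.002,0,0,0,0, -1,0,0.001,0,0,0,0, -1,0,0,0,0,0,0, -1,0,0,0,0,0,0]'; python3 go.py SN 0.0385 -23
```

```text
time_s: 13.05
position: [0.6457, -0.0875, 0.0401]
ee_rot: [-1.571, -0.001, -0.401]
wrist_force: [-0.1, 0.4, 0.3]
width: 0.0306
t 13.05 pos [ 0.6457 -0.0875  0.0401] yaw -23.0 tilt 0.04 w 0.0306 F [-0.1  0.4  0.3] j7 -0.54
tool shift mm [-2.   1.6  0.2] ry 0.0
```

```bash
python3 -m pendant '[-1,0,0.001,0,0,0,0, -1,0,0.001,0,0,0,0, -1,0,0,0,0,0,0, -0.4,0,0,0,0,0,0, -0.1,0,0,0,0,0,0, 0.2,0,0,0,0,0,0, 0.6,0,0,0,0,0,0, 1,0,0,0,0,0,0, 1,0,0,0,0,0,0, 1,0,0,0,0,0,0, 1,0,-0.02,0,0,0,0, 1,0,-0.03,0,0,0,0, 1,0,-0.03,0,0,0,0, 1,0,-0.03,0,0,0,0, 1,0,0,0,0,0,0, 1,0,0,0,0,0,0]'; python3 wrist.py blue 0.074 pics/w6.png; python3 go.py OB 0.15
```

```text
time_s: 14.65
position: [0.6458, -0.0875, 0.1484]
ee_rot: [-1.57, -0.002, -0.401]
wrist_force: [-1.0, -0.6, -0.8]
width: 0.0857
[250. 202.] 730.0 (array([646.6, -87.3]), array([24.9, 21.4]), 67.8)
t 14.7 pos [ 0.6451 -0.0875  0.1472] yaw -23.0 tilt 0.03 w 0.0854 F [ 0.1  0.4 -0.2] j7 -0.5
tool shift mm [  30.7   -2.7 -177.6] ry -1.125
```

View pics/w6.png

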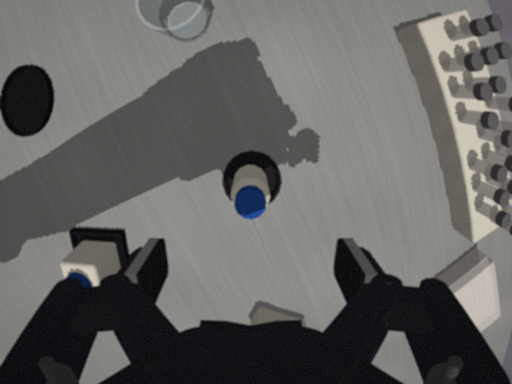

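The small bottle is inside its nest (px 250,185) and upright. Next I'll move above the oblong bottle and turn by -1.125.

```bash
python3 -m pendant '[1,0.005,0,-0.025,0,0,0, 1,0.006,0,-0.035,0,0,0, 1,0.007,0,-0.04,0,0,0, 1,0.007,0,-0.04,0,0,0, 1,0.006,0,-0.038,0,0,0, 1,0,0,0,0,-0.12,0, 1,0,0,0,0,-0.12,0, 1,0,0,0,0,-0.12,0, 1,0,0,0,0,-0.12,0, 1,0,0,0,0,-0.13,0, 1,0,0,0,0,-0.13,0, 1,0,0,0,0,-0.13,0, 1,0,0,0,0,-0.13,0, 1,0,0,0,0,-0.125,0, 1,0,0,0,0,0,0, 1,0,0,0,0,0,0, 1,0,0,0,0,0,0]'; python3 wrist.py blue 0.072 pics/w7.png; python3 go.py OB 0.032
```

```text
time_s: 16.4
position: [0.6043, -0.2633, 0.147]
ee_rot: [-1.57, 0.0, 0.721]
wrist_force: [-0.1, 0.3, 0.6]
width: 0.0857
[252. 204.] 700.5 (array([ 606.7, -264.2]), array([24.3, 21.4]), -49.5)
[435.  75.] 602.5 (array([644.2, -90.8]), array([29.1, 21.8]), 48.9)
t 16.45 pos [ 0.6044 -0.2633  0.1473] yaw 41.4 tilt 0.03 w 0.0854 F [-0.4  0.5  0.4] j7 0.78
tool shift mm [-1.000e-01  1.153e+02  4.000e-01] ry -0.002
```

View pics/w7.png

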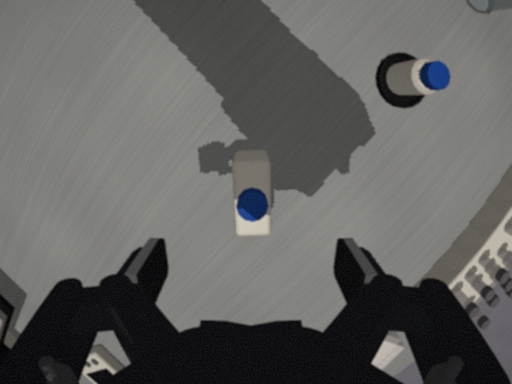

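The oblong bottle is centred at px (252,205) and its short side lies across the jaws. Gripping it now.

```bash
python3 -m pendant '[1,0.001,0.02,-0.001,0,0,0, 1,0,0.025,0,0,0,0, 1,0,0.025,0,0,0,0, 1,0,0.02,0,0,0,0, 1,0,0.015,0,0,0,0, 1,0,0.01,0,0,0,0, 1,0,0,0,0,0,0, 0,0,0,0,0,0,0, -0.2,0,0,0,0,0,0, -0.4,0,0,0,0,0,0, -0.7,0,0,0,0,0,0, -1,0,0,0,0,0,0, -1,0,0,0,0,0,0, -1,0,0,0,0,0,0, -1,0,0,0,0,0,0]' 45; python3 go.py ON 0.15 -42.4;  python3 go.py '(450,180)' 0.14
```

```text
time_s: 17.95
position: [0.6064, -0.2637, 0.0336]
ee_rot: [-1.572, -0.0, 0.724]
wrist_force: [-0.7, -0.3, 6.7]
width: 0.0292
t 17.95 pos [ 0.6064 -0.2637  0.0336] yaw 41.5 tilt 0.07 w 0.0292 F [-0.7 -0.3  6.7] j7 0.72
tool shift mm [ 203.  -117.   562.2] ry 1.464
t 17.95 pos [ 0.6064 -0.2637  0.0336] yaw 41.5 tilt 0.07 w 0.0292 F [-0.7 -0.3  6.7] j7 0.72
tool shift mm [ 176.8 -106.9  435.9] ry -0.0
```

```bash
python3 -m pendant '[-1,0,-0.02,0,0,0,0, -1,0,-0.035,0,0,0,0, -1,0,-0.04,0,0,0,0, -1,0.007,-0.022,0.019,0,0,0, -1,0.013,0,0.036,0,0,0, -1,0.013,0,0.036,0,0,0, -1,0.013,0,0.036,0,0,0, -1,0.013,0,0.036,0,0,0, -1,0.013,0,0.036,0,0,0, -1,0.013,0,0.036,0,0,0, -1,0.013,0,0.036,0,0,0, -1,0.013,0,0.036,0,0,0, -1,0.013,0,0.036,0,0,0, -1,0.013,0,0.036,0,0,0, -1,0.013,0,0.036,0,0,0, -1,0.013,0,0.036,0,0,0, -1,0.013,0,0.036,0,0,0, -1,0.013,0,0.036,0,0,0, -1,0.013,0,0.036,0,0,0, -1,0.001,0,0.003,0,0,0]'; python3 -m pendant '[-1,0,0,0,0,0.12,0, -1,0,0,0,0,0.12,0, -1,0,0,0,0,0.12,0, -1,0,0,0,0,0.12,0, -1,0,0,0,0,0.12,0, -1,0,0,0,0,0.12,0, -1,0,0,0,0,0.12,0, -1,0,0,0,0,0.12,0, -1,0,0,0,0,0.12,0, -1,0,0,0,0,0.12,0, -1,0,0,0,0,0.12,0, -1,0,0,0,0,0.12,0, -1,0,0,0,0,0.024,0, -1,0,0,0,0,0,0, -1,0,0,0,0,0,0]'; python3 wrist.py black 0.012 pics/w8.png; python3 go.py ON 0.038 -42.4
```

```text
time_s: 19.95
position: [0.3831, 0.297, 0.1502]
ee_rot: [-1.568, -0.002, 0.731]
wrist_force: [-0.1, -1.0, -0.1]
width: 0.0295
time_s: 21.45
position: [0.3857, 0.2918, 0.1496]
ee_rot: [-1.571, -0.0, -0.737]
wrist_force: [0.1, 0.6, -1.6]
width: 0.0297
[268. 317.] 41475.0 (array([238.1, 126.9]), array([791.8, 329.9]), -41.9)
[251. 157.] 2461.0 (array([402.3, 306.6]), array([52.3, 46.7]), -43.4)
t 21.5 pos [0.3858 0.2918 0.1496] yaw -42.3 tilt 0.01 w 0.0294 F [-0.   0.7 -1.4] j7 -1.66
tool shift mm [1.000e-01 1.116e+02 3.000e-01] ry 0.002
```

View pics/w8.png

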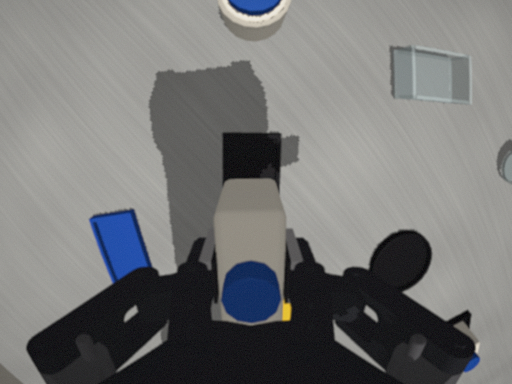

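The oblong bottle is lined up over the black nest (px 251,157), whose centre works out at about (388,291). The blue tray at (120,245) is off to the side. Lowering now.

```bash
python3 -m pendant '[-1,0.001,0.02,0.001,0,0,0, -1,0,0.025,0,0,0,0, -1,0,0.025,0,0,0,0, -1,0,0.017,0,0,0,0, -1,0,0.01,0,0,0,0, -1,0,0.006,0,0,0,0, -1,0,0.004,0,0,0,0, -1,0,0.002,0,0,0,0, -1,0,0.001,0,0,0,0, -1,0,0,0,0,0,0, -1,0,0,0,0,0,0]'; python3 go.py ON 0.038
```

```text
time_s: 22.6
position: [0.3874, 0.2922, 0.0401]
ee_rot: [-1.57, -0.0, -0.74]
wrist_force: [0.3, -0.1, -1.0]
width: 0.0297
t 22.6 pos [0.3874 0.2922 0.0401] yaw -42.4 tilt 0.04 w 0.0297 F [ 0.3 -0.1 -1. ] j7 -1.77
tool shift mm [-0.9  2.1 -1.1] ry 0.0
```

```bash
python3 -m pendant '[-1,0,0.001,0,0,0,0, -1,0,0.0015,0,0,0,0, -1,0,0,0,0,0,0, -0.4,0,0,0,0,0,0, -0.1,0,0,0,0,0,0, 0.2,0,0,0,0,0,0, 0.6,0,0,0,0,0,0, 1,0,0,0,0,0,0, 1,0,0,0,0,0,0, 1,0,0,0,0,0,0, 1,0,-0.02,0,0,0,0, 1,0,-0.03,0,0,0,0, 1,0,-0.03,0,0,0,0, 1,0,-0.03,0,0,0,0, 1,0,0,0,0,0,0, 1,0,0,0,0,0,0]'; python3 wrist.py blue 0.076 pics/w9.png; python3 go.py LB 0.15 -42.4
```

```text
time_s: 24.2
position: [0.3875, 0.2921, 0.1476]
ee_rot: [-1.569, -0.001, -0.74]
wrist_force: [0.2, 0.2, -0.5]
width: 0.0854
[115. 240.] 2086.5 (array([283. , 337.2]), array([55.3, 44.2]), 57.3)
[250. 204.] 741.5 (array([388.7, 291.6]), array([24.6, 21.9]), 47.6)
[252.   5.] 562.0 (array([484.3, 394. ]), array([35.5, 11.8]), -42.3)
t 24.25 pos [0.387  0.2916 0.1467] yaw -42.4 tilt 0.03 w 0.0853 F [ 0.  -0.3 -1.2] j7 -1.66
tool shift mm [  0.8  -3.3 157.7] ry -0.0
```

View pics/w9.png

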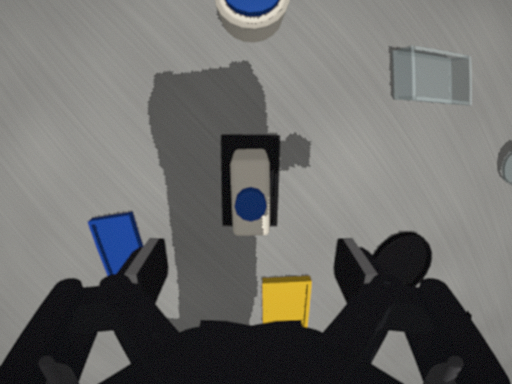

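The oblong bottle is in and aligned (px 250,185). Last is the large round bottle.

```bash
python3 -m pendant '[1,0.001,0,0.02,0,0,0, 1,0,0,0.035,0,0,0, 1,0,0,0.04,0,0,0, 1,0,0,0.035,0,0,0, 1,0,0,0.02,0,0,0, 1,0,0,0.008,0,0,0, 1,0,0,0,0,0,0, 1,0,0,0,0,0,0]'; python3 wrist.py blue 0.074 pics/w10.png; python3 go.py LB 0.032 -42.4
```

```text
time_s: 25.05
position: [0.4935, 0.407, 0.1462]
ee_rot: [-1.573, 0.0, -0.74]
wrist_force: [0.3, -0.1, 0.6]
width: 0.0856
[251. 198.] 2543.5 (array([497.7, 409.3]), array([43.5, 41.4]), 47.6)
t 25.1 pos [0.4936 0.4069 0.1466] yaw -42.4 tilt 0.1 w 0.0854 F [-0.   0.9 -0.3] j7 -1.71
tool shift mm [-1.000e-01  1.146e+02  9.000e-01] ry 0.0
```

```bash
python3 -m pendant '[1,0.001,0.02,0.003,0,0,0, 1,0,0.025,0,0,0,0, 1,0,0.025,0,0,0,0, 1,0,0.02,0,0,0,0, 1,0,0.015,0,0,0,0, 1,0,0.009,0,0,0,0, 1,0,0,0,0,0,0, 0.5,0,0,0,0,0,0, 0.3,0,0,0,0,0,0, 0,0,0,0,0,0,0, -0.4,0,0,0,0,0,0, -1,0,0,0,0,0,0, -1,0,0,0,0,0,0, -1,0,0,0,0,0,0, -1,0,0,0,0,0,0]' 55; python3 go.py LN 0.13 -42.4
```

```text
time_s: 26.6
position: [0.4978, 0.4104, 0.0348]
ee_rot: [-1.568, -0.0, -0.74]
wrist_force: [-1.1, -0.1, 4.8]
width: 0.0563
t 26.6 pos [0.4978 0.4104 0.0348] yaw -42.4 tilt 0.14 w 0.0563 F [-1.1 -0.1  4.8] j7 -1.76
tool shift mm [ 174.6  -95.8 -262.7] ry 0.0
```

```bash
python3 -m pendant '[-1,0,-0.015,0,0,0,0, -1,0,-0.03,0,0,0,0, -1,0,-0.03,0,0,0,0, -1,0.01,-0.02,-0.013,0,0,0, -1,0.016,0,-0.024,0,0,0, -1,0.018,0,-0.028,0,0,0, -1,0.018,0,-0.028,0,0,0, -1,0.018,0,-0.028,0,0,0, -1,0.018,0,-0.028,0,0,0, -1,0.018,0,-0.028,0,0,0, -1,0.018,0,-0.028,0,0,0, -1,0.018,0,-0.028,0,0,0, -1,0.018,0,-0.026,0,0,0, -1,0.005,0,-0.005,0,0,0, -1,0,0,0,0,0,0, -1,0,0,0,0,0,0]'; python3 wrist.py black 0.012 pics/w11.png; python3 go.py LN 0.0388 -42.4
```

```text
time_s: 28.2
position: [0.4489, 0.0978, 0.1288]
ee_rot: [-1.569, -0.0, -0.739]
wrist_force: [-0.3, 0.0, -2.2]
width: 0.0567
[251. 322.] 39938.5 (array([300.1, -66.8]), array([909.1, 357.8]), -42.4)
[482. 187.] 484.0 (array([642.7, -78.7]), array([52.1, 52. ]), -63.6)
[251. 172.] 3558.0 (array([460.2, 107.8]), array([78.3, 54.9]), -42.4)
[76. 86.] 1395.0 (array([390.8, 288.5]), array([85.8, 57. ]), 46.6)
t 28.25 pos [0.4488 0.0981 0.1287] yaw -42.3 tilt 0.08 w 0.0561 F [-0.1 -0.2 -2.6] j7 -1.22
tool shift mm [ 0.2 89.9  0.6] ry 0.002
```

View pics/w11.png

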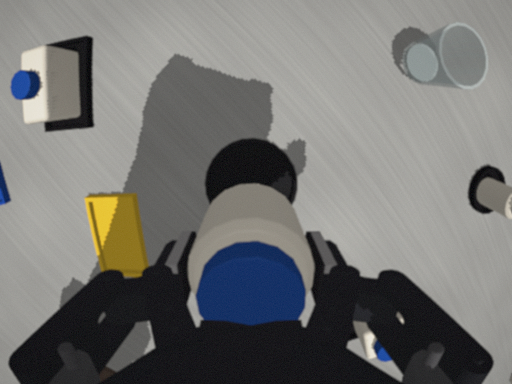

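The large bottle is over its nest (px 251,172), whose centre is at about (451,98). Lowering it.

```bash
python3 -m pendant '[-1,0.001,0.02,0.002,0,0,0, -1,0,0.025,0,0,0,0, -1,0,0.02,0,0,0,0, -1,0,0.01,0,0,0,0, -1,0,0.006,0,0,0,0, -1,0,0.004,0,0,0,0, -1,0,0.002,0,0,0,0, -1,0,0.001,0,0,0,0, -1,0,0,0,0,0,0, -1,0,0,0,0,0,0]'; python3 go.py LN 0.0388
```

```text
time_s: 29.25
position: [0.4508, 0.0974, 0.0406]
ee_rot: [-1.57, -0.001, -0.74]
wrist_force: [-0.4, -0.1, -2.2]
width: 0.0562
t 29.25 pos [0.4508 0.0974 0.0406] yaw -42.4 tilt 0.05 w 0.0562 F [-0.4 -0.1 -2.2] j7 -1.32
tool shift mm [-1.7  1.8 -0.1] ry -0.0
```

```bash
python3 -m pendant '[-1,0,0.001,0,0,0,0, -1,0,0.001,0,0,0,0, -1,0,0,0,0,0,0, 0.2,0,0,0,0,0,0, 0.4,0,0,0,0,0,0, 0.6,0,0,0,0,0,0, 1,0,0,0,0,0,0, 1,0,0,0,0,0,0, 1,0,0,0,0,0,0, 1,0,0,0,0,0,0, 1,0,-0.02,0,0,0,0, 1,0,-0.03,0,0,0,0, 1,0,-0.04,0,0,0,0, 1,0,-0.05,0,0,0,0, 1,0,-0.05,0,0,0,0, 1,0,-0.03,-0.03,0,0,0, 1,0,0,-0.04,0,0,0, 1,0,0,-0.04,0,0,0, 1,0,0,-0.04,0,0,0, 1,0,0,0,0,0,0]'
python3 - <<'E'
from bench import status, imaging
import cv2,numpy as np
from h import *
print(status.get_state()["position"],status.get_state()["time_s"])
for n in("top","scene"):
    f=imaging.grab_frame(n); np.savez(n+"2.npz",**f)
    cv2.imwrite(f"pics/{n}9.png",cv2.resize(f["img"][:,:,::-1],(800,600)))
    m=cv2.inRange(cv2.cvtColor(f["img"],cv2.COLOR_RGB2HSV),(100,120,40),(130,255,255))
    if n=="top":
        for c in cv2.findContours(m,0,1)[0]:
            if cv2.contourArea(c)>60: print(rect(ray(f,c[:,0],.076)))
E
```

```text
time_s: 31.25
position: [0.3461, -0.0165, 0.258]
ee_rot: [-1.573, -0.0, -0.745]
wrist_force: [0.4, 0.2, 0.7]
width: 0.0852
[ 0.34609313 -0.01650481  0.25799724] 31.25
(array([222.2, 311.4]), array([84.5, 51.3]), 57.2)
(array([447.3,  96.3]), array([41.5, 41.2]), -74.8)
(array([682. , 581.5]), array([130.7,  53.4]), -15.4)
(array([842.3, 155.7]), array([119.4, 104.4]), -84.2)
```

View pics/scene9.png

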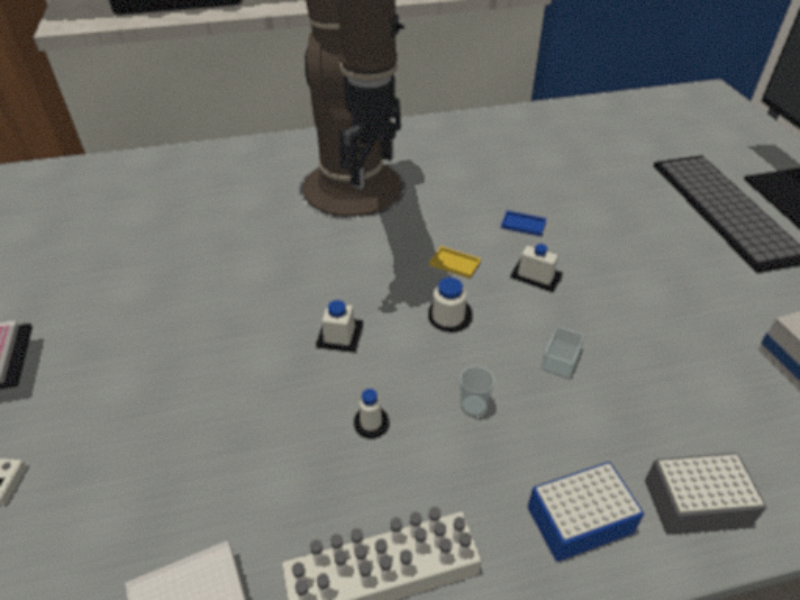

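View pics/top9.png

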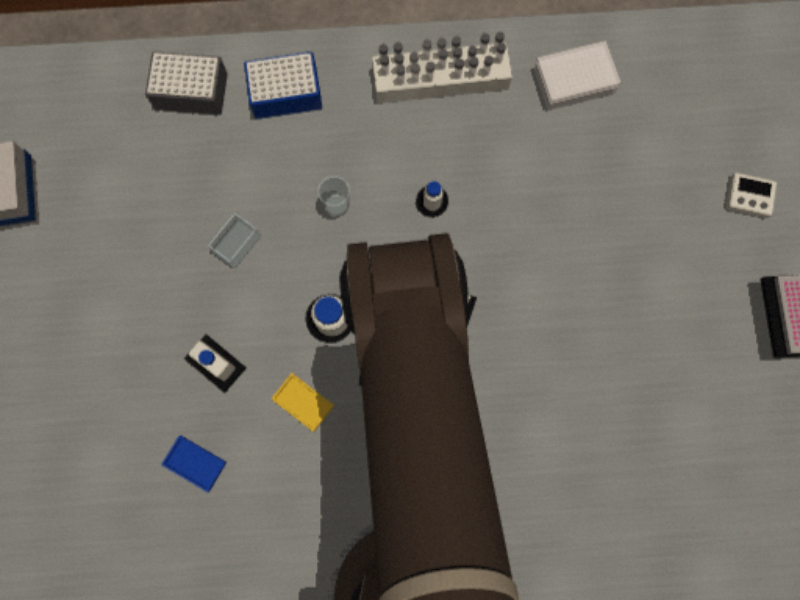

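All four bottles stand upright in their black nests. In the scene view they are at (338,325), (450,303), (370,412) and (538,265). The beaker and dish are where they started.

```bash
python3 -c "from bench import hand_in; print(hand_in())"
```

```text
the job is handed in; nothing more can be done
None
```

I placed all four bottles in their own black nests, and the job was handed in at about 31 s of the 104 s limit. No verdict is reported on hand-in.

- **Bottles:** In the wrist and scene pictures each bottle stands upright inside its rim. The square and oblong bottles are lined up with their nests. Caps measured within about 4 mm of the nest centres.
- **Forces:** Wrist force stayed under about 7 N at every reading I took, and the bottles were lowered in steps of 1–2 mm at the end.
- **Beaker, dish and look-alike trays:** They appear in the same place in the first and last pictures. I compared these by eye and did not measure them.
- **Checks that disagreed:** The first scene-camera positions read about 8 mm farther out in x than the top camera's, because its masks included side walls. I used the top camera, and the wrist camera confirmed it to about 2–4 mm.
- **Last top view:** The arm hid the square nest, so that bottle was checked only in the wrist and scene views. My size filter also missed some caps, leaving the large bottle's as the only one measured there, about 2.5 mm off its nest centre.

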